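Free the seized latch and load the filter module

TASK

The wing knob of the latch on the grey filter dock has seized: rock it back and forth in small arcs until it breaks free, then swing it about a quarter turn anticlockwise so that its tongue leaves the recess. Then take the long plug-in module from the tray (not the short one), lower it upright into the recess without dropping it, and press it down until it is flush; let go, and leave everything else where it stands.

Things in the scene. Friction and masses are not known exactly. Their poses are not given: they have to be found in the camera images.
- dock: fixed grey metal box, 190 (x) x 250 (y) x 70 mm high; origin at the centre of its underside. In its top, centred at x 0, y -50 mm, a rectangular recess 86 mm (x) by 62 mm (y), open from above, edges chamfered 3 mm; the latch pivots at x 0, y +60 mm
- recess (a point): centre of the mouth of the recess, 70 mm above the table; axes as the dock's. On its floor a stiff contact carrier, top 32 mm below the mouth, must be pushed down 8 mm to a firm stop; this takes about 8 N and it stays where pushed. A module resting on it unpressed stands 8 mm proud
- latch (a joint): latch angle about its vertical pivot: 0 with the tongue over the recess, + anticlockwise from above, end stops -0.5 and 1.5; clear of the recess from 1.0 rad. Seized near 0: hard stops at about +-0.2 rad at first. Swinging it right to the end of its arc, to + then - in turn (0.2 s at each end), widens the arc by 0.06 rad each time; after 4 or 5 swings, past -0.35, it is free. Forcing does not help
- latch_grip (a point): on the pivot, 108 mm above the table, where to grip: a black wing bar 14 mm thick (this point's x), 70 mm long (its y), 32 mm high, from 88 to 120 mm above the table. Turns with the latch; its -y points along the tongue. Turning takes about 0.15 N m; it stays where it is left
- tongue_tip (a point): end of the latch's flat steel tongue, 20 mm wide and 4 mm thick, 100 mm from the pivot, about 6 mm above the dock's top; turns with the latch
- module: the long module, loose, 0.18 to 0.35 kg: aluminium block 80 (x) x 56 (y) x 40 mm high with a black grip fin on top, 56 long (x), 16 thick (y), 38 high; origin at the centre of its underside, z up. Fits the recess either way round, its x along the dock's x, with 3 mm to spare each side; home, its underside is 30 mm above the dock's and the block's top is flush with the dock's top
- module_grip (a point): middle of the module's fin, 62 mm above its underside, axes as the module's
- tray: fixed black tray, 280 (x) x 170 (y) mm, floor 4 mm, rim 12 mm high, origin at the centre of its underside; holds the long and the short module side by side in either order
- short_module: bystander in the tray: like the long module but 56 x 56 mm and its fin 39 mm long
- spray_can: bystander: can, 52 mm across, 130 mm high, standing close to the dock's +x side; origin under its centre
- morse_key: bystander: brass telegraph key on a wooden base 150 x 85 mm, about 55 mm high, near the robot; origin under its centre
- mug: bystander: white mug, 80 mm across, 95 mm high, at the back; origin under its centre
- desk_mic: bystander: microphone on a round foot 100 mm across, 170 mm high; origin under its centre
- screwdriver: bystander: screwdriver 190 mm long, lying on the table
- logbook: bystander: blue book 200 x 130 x 18 mm lying on the table; origin under its centre
Not all that is in view belongs to the job. What is shaped like the module but blue or turquoise is not meant.

How it is judged (in metres and radians):
On the way, in this order (a step that is already met when the one before it is completed fails the run):
1. the latch has broken free and stands clear of the recess, the module still outside (value of joint latch above 0.95 rad and horizontal distance between module and recess above 0.08 m), for 0.2 s.
2. the long module is flush in the recess (z of module in the frame of dock below 0.0325 m and horizontal distance between module and recess below 0.008 m and angle between module's own z axis and vertical below 0.06 rad), for 0.2 s.
At the end, for the whole second after the job is handed in: the long module stands in the recess, upright within 0.06 rad, at rest, its top within 2.5 mm of flush with the dock's top (underside at most 32.5 mm above the dock's) and its centre within 8 mm of the recess's; the latch is past 0.95 rad, its tongue clear of the recess (all of step 2 and value of joint latch above 0.95 rad and linear speed of module below 0.02 m/s); the robot touches nothing.
It fails at once if a bystander (short module, spray can, morse key, mug, desk mic, screwdriver, logbook) is moved more than 30 mm (distance of any of short_module, spray_can, morse_key, mug, desk_mic, screwdriver, logbook from where it was at the start of the episode above 0.03 m).
It fails at once if the module is dropped or slammed into the recess (faster than 0.4 m/s within 50 mm of home) (horizontal distance between module and recess below 0.03 m and z of module in the frame of dock below 0.08 m and linear speed of module above 0.4 m/s).
It also fails if it takes over 72 s, if anything falls off the work surface, if the arm or the gripper's body presses on something with over 40 N, if the wrist force passes 120 N, or if a joint passes its speed limit or range.

ROBOT

A 6-joint arm with a two-finger parallel gripper is mounted at the origin on the work surface. World frame = base frame: x ahead of the robot, y to its left, z up, the work surface at z = 0. Lengths are in mm, angles in rad, forces in N, time in s.
With the tool pointing down it reaches from about 275 to 850 mm from the base axis. Payload 19 kg.
Tool frame: the origin (TCP) lies on the mounting face of the last link; the fingertips stand 173 mm ahead of it and the grasp point (between the pads) lies 155 mm ahead of it; z points along the fingers, x is the direction in which the jaws open and shut, and the axes are right-handed (so a half turn about z gives the same grasp; the last joint's range is limited). The gripper opens to 85 mm and grips with 20 to 120 N. Pads are 22 mm wide; open, the fingers measure 114 mm over their backs; the gripper's body (76 mm by 85 mm) begins 54 mm behind the grasp point. The pads swing forward as they close: fully open they stand 13 mm farther back than shut.
Start: joints at [-0.134, 0.15, 1.437, -0, 1.554, -0.134], TCP at [574.988, -0.018, 404.667] pointing down, gripper open.
Joint ranges: [-2.8, 2.8], [-0.68, 2.1], [0.12, 2.68], [-1.39, 4.53], [0.16, 2.79], [-2.81, 2.81]. Speed limits (rad/s): [1.89, 1.89, 2.22, 3.01, 3.01, 3.01].

INTERFACE

Orientations are given as a unit quaternion [w, x, y, z].
In Python, from plant import arm gives the robot as it stands.
- The arm moves only by the tool play_rows, never from a script. Its arguments are lists of equal length, an entry for each row: "dp": the shift along the tool's x, y, z in mm, a list of three; "rotation": the turn, a rotation vector about the tool's x, y, z in rad, a list of three; "jaw": the opening in per cent of the stroke, from 0 (shut) to 100 (fully open). In form: {"dp": [[dx, dy, dz], ...], "rotation": [[rx, ry, rz], ...], "jaw": [jaw, ...]}. A call has 1 to 5 rows; each row is the pose to reach, as a shift and turn from the pose commanded when the call began, along the tool's axes at that moment; what a row does not reach only later rows make up. A row lasts 1/8 s, in which the tool goes at most 62.5 mm and 10.7 degrees, less where a joint would pass 70% of its speed; a pose out of reach is approached as far as the arm can. A call with a gripper value outside its range is refused whole. The fingers move at their own pace and stop on an object; "newtons" is the grip in N (left out, the last holds). Time passes only in rows, so rows that repeat a pose let the fingers close. It gives the time, the measured TCP pose, the force and the opening at its end, in the units of the state.
- arm.observe(): the state, without advancing time (a new reading comes with each control period).
- arm.read_camera(name): name is "scene" or "side" or "wrist"; returns (picture, depth): 384x512x3 uint8, red, green, blue; 384x512 float32, mm along the optical axis (not along the pixel's ray), 0 where there is no reading.
- arm.camera_model(name): a dict with "K" (3x3 intrinsics, pixels), "D" ([k1, k2, p1, p2, k3] as OpenCV has them; the pictures are not rectified), "rvec" (rotation vector, rad) and "tvec" (3), from world to camera coordinates, as OpenCV has them. Camera axes: x right, y down, z forward; pixel columns grow to the right and rows downward; lengths in mm; the calibration is good to about 2 mm. A picture is of the moment at which its call begins: read the wrist's pose just before it. camera_model takes no time and is no camera call; for the wrist camera it gives the pose at the moment of the call.
- arm.sign_off(): hands the job in, once; it reports no verdict.
The state is a dict: "t": time; "joint_positions": joint angles; "qvel": joint speeds; "joint_torque": joint torques, N m; "tcp_pos": TCP position; "tool_rot": TCP orientation; "force": force on the tool from outside, world axes, zero at the start; "moment": the same for the moment, N m; "grip_width": finger opening in mm.
Only numpy, scipy, OpenCV 4.12 (cv2) and the standard library are available. Lean on these libraries where they do the work, as an engineer would, in place of code of your own. Each camera call takes 0.05 s, during which the arm holds its last target. There are 200 camera calls.

## Working session

There is one attempt and no reset: what is moved stays moved. The work goes in short steps, Python scripts to look and compute and a tool call to move; the robot and the scene stay as the last step left them, time stands still between calls to the robot, and variables do not carry over. Pictures are saved under pics/ and viewed, about 8 in all and at most 12, crops included, and the job is handed in when it is done.

Besides the shell and the picture viewer there is one more tool, called as name(argument=value, ...) on one line, values as JSON. play_rows: Moves the arm, as the interface text tells. Its arguments: {"type":"object","properties":{"dp":{"type":"array"},"rotation":{"type":"array"},"jaw":{"type":"array"},"newtons":{"type":"number"}},"required":["dp","rotation","jaw"]}

```bash
ls; mkdir -p pics; cat > h.py <<'E'
import numpy as np, cv2
from plant import arm
def cam(n):
    m=arm.camera_model(n); im,d=arm.read_camera(n)
    return m,im,d
def points(m,d):
    K=np.array(m["K"],float);D=np.array(m["D"],float);R=cv2.Rodrigues(np.array(m["rvec"],float))[0];t=np.array(m["tvec"],float).reshape(3)
    h,w=d.shape;u,v=np.meshgrid(np.arange(w),np.arange(h))
    n=cv2.undistortPoints(np.stack([u,v],-1).reshape(-1,1,2).astype(float),K,D).reshape(h,w,2)
    P=np.concatenate([n*d[...,None],d[...,None]],-1)
    return (P-t)@R
def save(n,im): cv2.imwrite("pics/"+n,cv2.cvtColor(im,cv2.COLOR_RGB2BGR))
E
python3 - <<'E'
from h import *
for n in ["scene","wrist"]:
    m,im,d=cam(n);save(n+"1.png",im);np.savez(n+"1.npz",im=im,d=d,P=points(m,d))
    R=cv2.Rodrigues(np.array(m["rvec"],float))[0];print(n,-R.T@np.array(m["tvec"]).reshape(3))
s=arm.observe();print(s)
E
```

```text
pics
scene [1034.25772125 -548.90679273  885.00100409]
wrist [573.94574111  75.45966972 375.55392828]
{'t': 0.1, 'joint_positions': array([-1.34001369e-01,  1.50916845e-01,  1.43792410e+00,  6.06579622e-06,
        1.55381752e+00, -1.33962628e-01]), 'qvel': array([ 1.21420014e-03, -2.59036563e-04, -7.13419280e-04,  3.73898560e-04,
        1.60257553e-03, -5.84711375e-05]), 'joint_torque': array([ 4.39465453e-03, -7.14378047e+01, -5.71798074e+01, -8.77157845e-05,
        7.01135112e-03, -1.30998615e-04]), 'tcp_pos': array([ 5.74967535e+02, -1.52974824e-02,  4.04167989e+02]), 'tool_rot': array([-7.41915650e-05,  9.99999858e-01, -1.94235362e-05, -5.27724373e-04]), 'force': array([ 0.59757819, -0.04620483, -0.4706999 ]), 'moment': array([-0.0118909 , -0.00819202,  0.01133949]), 'grip_width': 85.44690748576832}
```

View pics/scene1.png

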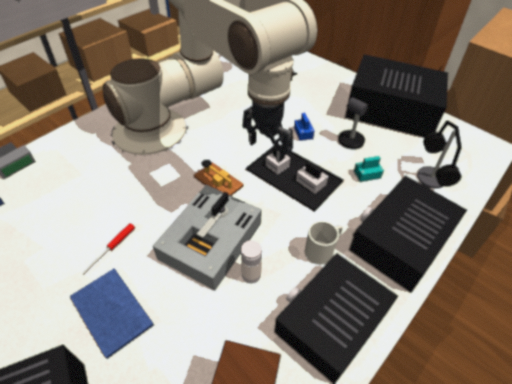

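View pics/wrist1.png

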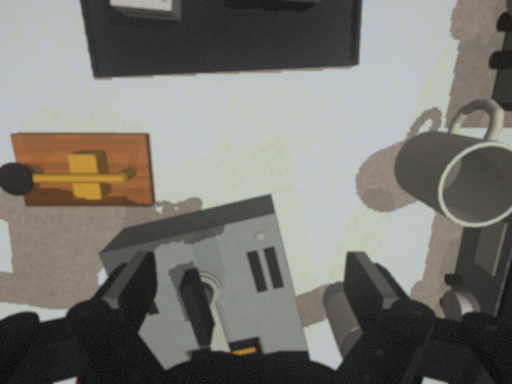

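The scene view shows the dock at about (210,235) with its black knob at (217,200) and the tongue pointing to the lower left over the recess. The tray is at (293,176), with the modules at (278,160) and (312,178), and the can is at (252,262). The wrist view shows the dock turned slightly, at about (210,290). I'll measure these from depth.

```bash
python3 - <<'E'
from h import *
z=np.load("scene1.npz");P=z['P'];im=z['im'].astype(int)
def rect(mask,name):
    n,l,st,c=cv2.connectedComponentsWithStats(mask.astype(np.uint8))
    for i in range(1,n):
        if st[i,4]<25: continue
        q=P[l==i]; r=cv2.minAreaRect(q[:,:2].astype(np.float32))
        print(name,c[i].round(),st[i,4],"c",np.round(r[0],1),"size",np.round(r[1],1),"ang",round(r[2],2),"z",np.median(q[:,2]).round(1),q[:,2].max().round(1))
H=P[...,2]; v,u=np.indices(H.shape)
dock=(u>145)&(u<270)&(v>180)&(v<290)&(z['d']>0)
rect(dock&(abs(H-70)<4)&(im.max(2)-im.min(2)<40),"docktop")
rect(dock&(H>95)&(im.max(2)<90),"knob")
rect(dock&(H>74)&(H<84),"tongue")
rect((u>235)&(u<245+35)&(v>230)&(v<290)&(H>110),"can")
tr=(u>245)&(u<345)&(v>140)&(v<210)
rect(tr&(H>36)&(H<50)&(im.min(2)>100),"block")
rect(tr&(H>65)&(H<90),"fin")
rect(tr&(H>1.5)&(H<16)&(im.max(2)<90),"tray")
np.savetxt("/dev/null",[0])
big=np.concatenate([cv2.resize(z['im'][135:295,140:350],None,fx=3.5,fy=3.5,interpolation=cv2.INTER_CUBIC)])
save("crop.png",big)
E
```

```text
docktop [208. 230.] 4260 c [ 534.2 -183.6] size [193.6 254. ] ang 13.45 z 69.9 74.0
docktop [250. 269.] 34 c [ 705.2 -199.9] size [47.6 17.5] ang 37.72 z 69.5 73.4
knob [219. 203.] 182 c [ 521.7 -126. ] size [14.8 68.8] ang 12.53 z 115.5 123.0
tongue [210. 223.] 219 c [ 532.8 -164.7] size [ 24.5 119.4] ang 7.59 z 78.0 83.6
tongue [251. 267.] 43 c [ 705.7 -197.3] size [49.6 18.7] ang 43.57 z 78.4 83.9
can [251. 251.] 373 c [ 858.6 -356.4] size [ 48.3 521.1] ang 43.86 z 129.0 885.0
block [277. 160.] 120 c [475.5 177.3] size [58.3 58.3] ang 85.27 z 43.5 47.6
block [312. 177.] 210 c [604.5 192.3] size [57.9 83. ] ang 89.19 z 43.5 50.0
fin [313. 167.] 129 c [604.8 194. ] size [20.1 56.2] ang 87.97 z 79.5 86.3
fin [251. 207.] 71 c [576.2 -52.1] size [48.  22.1] ang 25.27 z 70.1 72.6
tray [294. 180.] 1906 c [543.4 182.5] size [280.1 172.1] ang 2.51 z 4.7 15.7
```

View pics/crop.png

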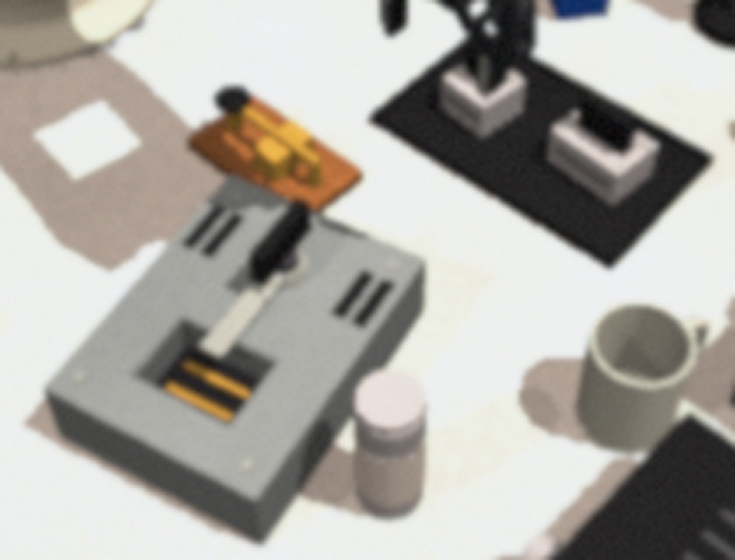

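The long module is the one at about (604.5, 193), with yaw near 0. The dock is at (534, -183.6) with yaw 0.23 rad, the pivot at (521, -125.5) and the recess at (546, -232). I'll go to the knob and grip it.

play_rows(dp=[[-18,42,0],[-36,84,20],[-54,125.5,60],[-54,125.5,80],[-54,125.5,80]], rotation=[[0,0,-0.1],[0,0,-0.2],[0,0,-0.228],[0,0,-0.228],[0,0,-0.228]], jaw=[100,100,100,100,100], newtons=60)

```text
t: 0.72
tcp_pos: [520.6, -125.8, 323.4]
tool_rot: [-0.001, 0.994, 0.113, -0.001]
force: [0.1, 0.6, -0.0]
grip_width: 85.3
```

```bash
python3 - <<'E'
from h import *
m,im,d=cam("wrist");save("w2.png",im);P=points(m,d);H=P[...,2]
def rect(mask,name,mn=80):
    n,l,st,c=cv2.connectedComponentsWithStats(mask.astype(np.uint8))
    for i in range(1,n):
        if st[i,4]<mn: continue
        q=P[l==i]; r=cv2.minAreaRect(q[:,:2].astype(np.float32))
        print(name,c[i].round(),st[i,4],"c",np.round(r[0],1),"size",np.round(r[1],1),"ang",round(r[2],2),"z",np.median(q[:,2]).round(1))
g=im.astype(int)
rect((H>112)&(H<126),"knobtop")
rect((abs(H-76)<4)&(g.min(2)>120),"tongue")
print(arm.observe()['tcp_pos'],arm.observe()['tool_rot'],arm.observe()['t'])
E
```

```text
knobtop [256. 221.] 2655 c [ 521.8 -122.2] size [14.  69.4] ang 13.24 z 121.9
tongue [284. 191.] 18949 c [ 532.5 -165.5] size [189.6 218.4] ang 13.72 z 72.5
tongue [156. 190.] 95 c [ 450.7 -130.9] size [ 5.6 15.9] ang 12.78 z 72.4
tongue [186. 298.] 4141 c [ 491.2 -225.1] size [126.2  68.4] ang 87.41 z 72.4
tongue [254. 296.] 171 c [ 541.3 -198.3] size [13.8 36.3] ang 49.65 z 79.7
[ 521.01888168 -125.48322639  324.67947323] [-2.53359264e-04  9.93520787e-01  1.13649526e-01 -4.09230657e-04] 0.775
```

View pics/w2.png

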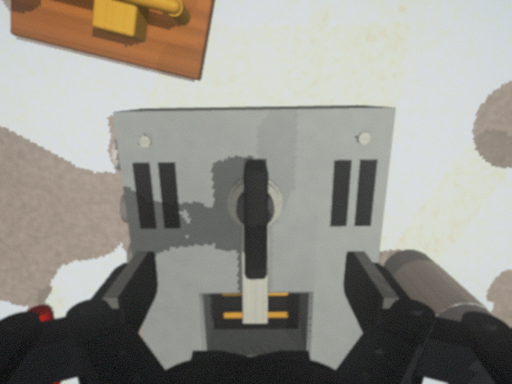

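The wing bar is centred between the open fingers at pixel (256,220) and aligned with the tool, with the tongue over the recess at (256,300). I'll descend and grip.

play_rows(dp=[[0,-1,30],[0,-1,50],[0,-1,61.5],[0,-1,61.5],[0,-1,61.5]], rotation=[[0,0,0],[0,0,0],[0,0,0],[0,0,0],[0,0,0]], jaw=[100,100,100,30,0])

```text
t: 1.4
tcp_pos: [521.1, -124.5, 264.2]
tool_rot: [0.0, 0.993, 0.114, 0.001]
force: [-0.2, -0.6, 0.5]
grip_width: 51.5
```

play_rows(dp=[[0,0,0],[0,0,0],[0,0,0],[0,0,0]], rotation=[[0,0,0],[0,0,0],[0,0,0],[0,0,0]], jaw=[0,0,0,0])

```text
t: 1.9
tcp_pos: [521.9, -124.3, 264.1]
tool_rot: [0.0, 0.993, 0.114, 0.002]
force: [18.9, 5.7, -2.7]
grip_width: 13.0
```

```bash
python3 - <<'E'
from h import *
s=arm.observe();print(s['t'],s['tcp_pos'],s['tool_rot'],s['force'],s['moment'],s['grip_width'],s['joint_positions'])
E
```

```text
1.9 [ 521.93288132 -124.27253289  264.11959125] [2.19761248e-04 9.93492586e-01 1.13872239e-01 2.35506509e-03] [18.86633795  5.70026134 -2.70188376] [ 0.65286824 -2.09532856  0.11089677] 12.963510888020098 [-0.37790144  0.15965749  1.71983564  0.0019316   1.25774102 -0.6067325 ]
```

The bar is held. It sits about 1 mm in +x, so I'll relax the side force and make the first + swing.

play_rows(dp=[[1,0,0],[1,0,0],[1,0,0],[1,0,0],[1,0,0]], rotation=[[0,0,-0.1],[0,0,-0.18],[0,0,-0.22],[0,0,-0.22],[0,0,-0.22]], jaw=[0,0,0,0,0])

```text
t: 2.52
tcp_pos: [522.4, -124.2, 264.1]
tool_rot: [0.0, 0.975, 0.222, 0.001]
force: [10.9, 3.6, 2.5]
grip_width: 12.9
```

```bash
cat > st.py <<'E'
from h import *
s=arm.observe();q=s['tool_rot']
print(s['t'],s['tcp_pos'].round(2),"yaw",round(2*np.arctan2(q[2],q[1]),4),"latch",round(2*np.arctan2(q[2],q[1])-0.232,3),"F",s['force'].round(1),"M",s['moment'].round(3),s['grip_width'].round(1))
E
python3 st.py
```

```text
Traceback (most recent call last):
  File "st.py", line 3, in <module>
    print(s['t'],s['tcp_pos'].round(2),"yaw",round(2*np.arctan2(q[2],q[1]),4),"latch",round(2*np.arctan2(q[2],q[1])-0.232,3),"F",s['force'].round(1),"M",s['moment'].round(3),s['grip_width'].round(1))
                                                                                                                                                                              ^^^^^^^^^^^^^^^^^^^^^
AttributeError: 'float' object has no attribute 'round'
```

```bash
sed -i "s/,s\['grip_width'\].round(1)//" st.py; python3 st.py
```

```text
2.525 [ 522.45 -124.18  264.1 ] yaw 0.4482 latch 0.216 F [10.9  3.6  2.5] M [ 0.295 -0.858  0.168]
```

There's only friction torque so far (0.17 N m), so I'll push a little further to feel for the stop.

play_rows(dp=[[0.5,0,0],[0.5,0,0],[0.5,0,0]], rotation=[[0,0,-0.05],[0,0,-0.05],[0,0,-0.05]], jaw=[0,0,0])

```text
t: 2.9
tcp_pos: [522.7, -124.1, 264.1]
tool_rot: [0.001, 0.969, 0.247, 0.001]
force: [5.3, 3.3, 5.3]
grip_width: 13.0
```

```bash
python3 st.py
```

```text
2.9 [ 522.68 -124.07  264.11] yaw 0.4983 latch 0.266 F [5.3 3.3 5.3] M [ 0.062 -0.266  0.183]
```

Still only friction. Reaching the end may already have widened the arc. I'll swing to the - end.

play_rows(dp=[[0,0,0],[0,0,0],[0,0,0],[0,0,0],[0,0,0]], rotation=[[0,0,0.15],[0,0,0.3],[0,0,0.45],[0,0,0.52],[0,0,0.54]], jaw=[0,0,0,0,0])

```text
t: 3.52
tcp_pos: [522.3, -124.2, 264.1]
tool_rot: [0.0, 1.0, -0.022, 0.001]
force: [0.8, 0.6, 7.8]
grip_width: 12.5
```

play_rows(dp=[[0,0,0],[0,0,0]], rotation=[[0,0,0],[0,0,0]], jaw=[0,0])

```text
t: 3.78
tcp_pos: [522.4, -124.1, 264.1]
tool_rot: [0.0, 1.0, -0.021, 0.001]
force: [-0.3, 1.1, 8.2]
grip_width: 13.0
```

```bash
python3 st.py
```

```text
3.775 [ 522.37 -124.14  264.11] yaw -0.042 latch -0.274 F [-0.3  1.1  8.2] M [ 0.133  0.596 -0.067]
```

```bash
cat > tong.py <<'E'
from h import *
import sys
out=[]
for n in ["scene","side"]:
    m,im,d=cam(n);P=points(m,d);H=P[...,2]
    c,s=np.cos(.2347),np.sin(.2347);D=P[...,:2]-[521,-125]
    r=np.hypot(D[...,0],D[...,1])
    mk=(d>0)&(r>45)&(r<105)&(im.min(2)>130)&(H>73.2)&(H<84)
    nn,l,st,cc=cv2.connectedComponentsWithStats(mk.astype(np.uint8))
    for i in range(1,nn):
        if st[i,4]<25: continue
        q=D[l==i].mean(0); print(n,st[i,4],cc[i].round(),"angle",round(np.arctan2(c*q[0]+s*q[1],-(-s*q[0]+c*q[1])),3))
    if len(sys.argv)>1: out.append(im)
if out: save(sys.argv[1],np.hstack([o[100:384] for o in out])[:, :] if 0 else cv2.resize(np.vstack(out),(512,768))[:,:][0:600] if 0 else np.hstack([out[0][130:330,130:330],out[1][100:300,150:350]]).repeat(2,0).repeat(2,1))
E
python3 tong.py t1.png
```

```text
scene 132 [200. 224.] angle -0.28
side 54 [262. 221.] angle -0.266
```

View pics/t1.png

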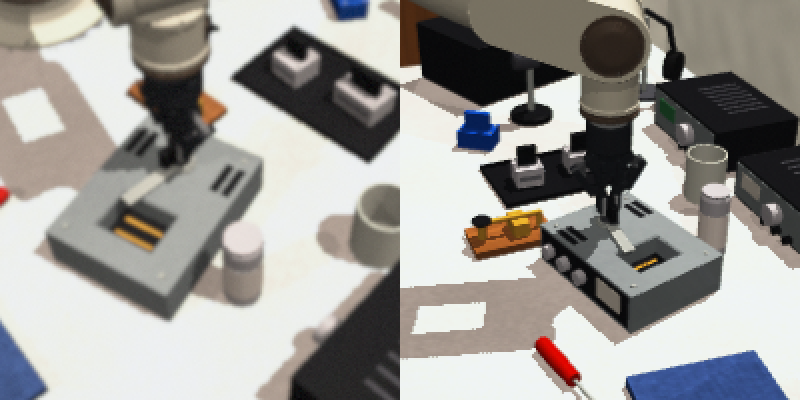

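The tongue really is at about -0.27 rad in both views, so the knob turns with the gripper. I'll carry on with the + swing.

play_rows(dp=[[0,0,0],[0,0,0],[0,0,0],[0,0,0],[0,0,0]], rotation=[[0,0,-0.16],[0,0,-0.32],[0,0,-0.48],[0,0,-0.58],[0,0,-0.62]], jaw=[0,0,0,0,0])

```text
t: 4.5
tcp_pos: [522.7, -124.1, 264.1]
tool_rot: [0.001, 0.958, 0.286, 0.001]
force: [7.3, 2.8, 3.5]
grip_width: 13.2
```

play_rows(dp=[[0,0,0],[0,0,0]], rotation=[[0,0,0],[0,0,0]], jaw=[0,0])

```text
t: 4.75
tcp_pos: [522.7, -124.1, 264.1]
tool_rot: [0.001, 0.958, 0.285, 0.001]
force: [6.1, 2.2, 4.9]
grip_width: 13.2
```

```bash
python3 st.py
```

```text
4.75 [ 522.71 -124.06  264.1 ] yaw 0.5782 latch 0.346 F [6.1 2.2 4.9] M [ 0.07  -0.414  0.132]
```

play_rows(dp=[[0,0,0],[0,0,0],[0,0,0],[0,0,0],[0,0,0]], rotation=[[0,0,0.16],[0,0,0.32],[0,0,0.48],[0,0,0.64],[0,0,0.72]], jaw=[0,0,0,0,0])

```text
t: 5.38
tcp_pos: [522.3, -124.1, 264.1]
tool_rot: [0.0, 0.997, -0.073, 0.0]
force: [-1.5, 0.8, 8.9]
grip_width: 13.2
```

play_rows(dp=[[0,0,0],[0,0,0]], rotation=[[0,0,0],[0,0,0]], jaw=[0,0])

```text
t: 5.62
tcp_pos: [522.3, -124.1, 264.1]
tool_rot: [0.0, 0.997, -0.071, 0.0]
force: [-0.2, 1.5, 8.4]
grip_width: 12.8
```

```bash
python3 st.py; python3 tong.py
```

```text
5.625 [ 522.3  -124.15  264.1 ] yaw -0.1422 latch -0.374 F [-0.2  1.5  8.4] M [ 0.238  0.75  -0.126]
scene 136 [198. 223.] angle -0.385
side 53 [259. 221.] angle -0.367
```

It's at -0.37, past the break-free angle. I'll swing out to about +0.48 and check.

play_rows(dp=[[0,0,0],[0,0,0],[0,0,0],[0,0,0],[0,0,0]], rotation=[[0,0,-0.17],[0,0,-0.34],[0,0,-0.51],[0,0,-0.68],[0,0,-0.85]], jaw=[0,0,0,0,0])

```text
t: 6.35
tcp_pos: [522.8, -124.0, 264.1]
tool_rot: [0.001, 0.937, 0.349, 0.001]
force: [7.8, 4.2, 3.2]
grip_width: 13.0
```

```bash
python3 st.py; python3 tong.py
```

```text
6.35 [ 522.77 -124.01  264.11] yaw 0.7135 latch 0.482 F [7.8 4.2 3.2] M [ 0.235 -0.686 -0.191]
scene 130 [218. 231.] angle 0.47
side 51 [273. 215.] angle 0.516
```

play_rows(dp=[[0,0,0],[0,0,0],[0,0,0],[0,0,0],[0,0,0]], rotation=[[0,0,-0.17],[0,0,-0.34],[0,0,-0.51],[0,0,-0.68],[0,0,-0.8]], jaw=[0,0,0,0,0])

```text
t: 7.08
tcp_pos: [523.0, -123.6, 264.1]
tool_rot: [0.001, 0.727, 0.686, 0.002]
force: [10.3, 10.1, 3.0]
grip_width: 12.7
```

```bash
python3 st.py; python3 tong.py; python3 -c "
from plant import arm;print(arm.observe()['joint_positions'])"
```

```text
7.075 [ 523.   -123.61  264.09] yaw 1.5128 latch 1.281 F [10.3 10.1  3. ] M [ 1.037 -1.497 -0.206]
scene 132 [238. 225.] angle 1.271
side 49 [273. 206.] angle 1.309
[-0.37595738  0.16180253  1.71728615  0.0020852   1.25942244 -1.88876041]
```

The latch is free at 1.28 rad and both views agree. I'll release and lift.

play_rows(dp=[[0,0,0],[0,0,0],[0,0,0],[0,0,0],[0,0,0]], rotation=[[0,0,0],[0,0,0],[0,0,0],[0,0,0],[0,0,0]], jaw=[0,50,100,100,100])

```text
t: 7.8
tcp_pos: [522.1, -124.2, 263.2]
tool_rot: [-0.0, 0.729, 0.685, -0.0]
force: [0.3, -0.2, -0.7]
grip_width: 83.6
```

play_rows(dp=[[0,0,-20],[0,0,-60],[0,0,-100],[0,0,-120],[0,0,-120]], rotation=[[0,0,0],[0,0,0],[0,0,0],[0,0,0],[0,0,0]], jaw=[100,100,100,100,100])

```text
t: 8.43
tcp_pos: [522.2, -124.1, 384.4]
tool_rot: [0.001, 0.729, 0.685, 0.0]
force: [1.0, -0.2, -1.1]
grip_width: 85.3
```

```bash
python3 st.py; python3 tong.py; python3 - <<'E'
from h import *
s=arm.observe()
from scipy.spatial.transform import Rotation as R
q=s['tool_rot'];Rm=R.from_quat([q[1],q[2],q[3],q[0]]).as_matrix();print(Rm.round(3))
print("to module above",(Rm.T@(np.array([604.5,193,370])-s['tcp_pos'])).round(1))
E
```

```text
8.425 [ 522.25 -124.15  384.39] yaw 1.508 latch 1.276 F [ 1.  -0.2 -1.1] M [ 0.054  0.012 -0.041]
scene 133 [238. 225.] angle 1.271
side 47 [273. 206.] angle 1.297
[[ 0.063  0.998 -0.001]
 [ 0.998 -0.063  0.   ]
 [ 0.    -0.001 -1.   ]]
to module above [321.7  62.3  12.3]
```

play_rows(dp=[[55,10,0],[115,20,0],[175,34,0],[235,46,0],[290,56,0]], rotation=[[0,0,0],[0,0,-0.03],[0,0,-0.05],[0,0,-0.05],[0,0,-0.05]], jaw=[100,100,100,100,100])

```text
t: 9.15
tcp_pos: [596.4, 164.0, 381.5]
tool_rot: [-0.001, 0.712, 0.703, -0.001]
force: [0.6, -0.3, -1.0]
grip_width: 85.0
```

play_rows(dp=[[32,5,30],[32,5,60],[32,5,70],[32,5,70],[32,5,70]], rotation=[[0,0,0],[0,0,0],[0,0,0],[0,0,0],[0,0,0]], jaw=[100,100,100,100,100])

```text
t: 9.78
tcp_pos: [601.9, 193.3, 314.4]
tool_rot: [0.0, 0.712, 0.702, 0.001]
force: [0.2, 0.6, 0.0]
grip_width: 85.2
```

```bash
python3 st.py; python3 - <<'E'
from h import *
m,im,d=cam("wrist");save("w3.png",im);P=points(m,d);H=P[...,2]
def rect(mask,name,mn=150):
    n,l,st,c=cv2.connectedComponentsWithStats(mask.astype(np.uint8))
    for i in range(1,n):
        if st[i,4]<mn: continue
        q=P[l==i]; r=cv2.minAreaRect(q[:,:2].astype(np.float32))
        print(name,c[i].round(),st[i,4],"c",np.round(r[0],1),"size",np.round(r[1],1),"ang",round(r[2],2),"z",np.median(q[:,2]).round(1))
rect((H>76)&(H<88)&(im.max(2)<110),"fin")
rect((H>40)&(H<49)&(im.min(2)>90),"block")
E
```

```text
9.775 [601.9  193.34 314.39] yaw 1.5574 latch 1.325 F [0.2 0.6 0. ] M [ 0.007 -0.008  0.034]
fin [222.  21.] 1219 c [485.2 179.4] size [16.  21.4] ang 85.05 z 84.0
fin [254. 215.] 1765 c [605.2 196. ] size [15.5 56.1] ang 87.03 z 84.2
block [229.  33.] 3688 c [484.2 179.8] size [55.8 40. ] ang 85.75 z 46.2
block [253. 194.] 4995 c [605.3 196.4] size [56.  79.9] ang 86.52 z 46.2
```

View pics/w3.png

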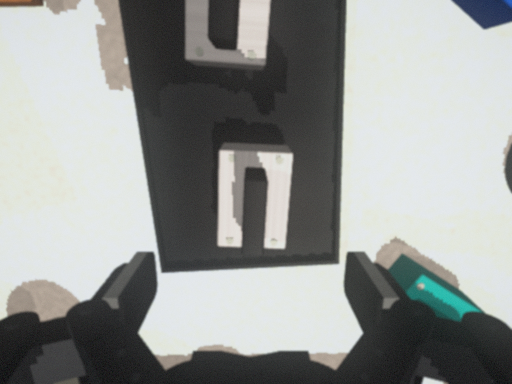

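The long module's fin is at pixel (254,215), centred between the fingers, and measures about (605, 195.5) with yaw about -0.055. I'll descend and grip.

play_rows(dp=[[2,3,40],[2,3,75],[2,3,93],[2,3,93],[2,3,93]], rotation=[[0,0,0.042],[0,0,0.042],[0,0,0.042],[0,0,0.042],[0,0,0.042]], jaw=[100,100,100,60,30])

```text
t: 10.45
tcp_pos: [605.1, 195.7, 221.8]
tool_rot: [0.001, 0.726, 0.687, 0.001]
force: [-0.1, -0.6, 0.2]
grip_width: 51.4
```

play_rows(dp=[[0,0,0],[0,0,0],[0,0,0],[0,0,0],[0,0,0]], rotation=[[0,0,0],[0,0,0],[0,0,0],[0,0,0],[0,0,0]], jaw=[15,0,0,0,0])

```text
t: 11.08
tcp_pos: [604.9, 195.8, 221.2]
tool_rot: [0.0, 0.726, 0.687, 0.001]
force: [-1.5, 0.3, 5.8]
grip_width: 14.9
```

play_rows(dp=[[0,0,-10],[0,0,-40],[0,0,-90],[0,0,-140],[0,0,-150]], rotation=[[0,0,0],[0,0,0],[0,0,0],[0,0,0],[0,0,0]], jaw=[0,0,0,0,0])

```text
t: 11.7
tcp_pos: [604.7, 195.8, 374.5]
tool_rot: [0.001, 0.726, 0.687, 0.002]
force: [0.2, 0.4, -3.3]
grip_width: 15.6
```

```bash
python3 st.py; python3 - <<'E'
from h import *
for n in ["wrist","scene"]:
    m,im,d=cam(n);save("m_%s.png"%n,im);P=points(m,d);H=P[...,2];t=arm.observe()['tcp_pos']
    mk=(d>0)&(abs(P[...,0]-t[0])<60)&(abs(P[...,1]-t[1])<60)&(im.min(2)>90)&(H>t[2]-190)&(H<t[2]-167)
    q=P[mk];r=cv2.minAreaRect(q[:,:2].astype(np.float32));print(n,len(q),r,np.median(q[:,2]))
E
```

```text
11.7 [604.7  195.75 374.52] yaw 1.5161 latch 1.284 F [ 0.2  0.4 -3.3] M [ 0.015 -0.03   0.017]
wrist 6534 ((592.5145874023438, 197.14697265625), (56.17915344238281, 53.10996627807617), 86.87030029296875) 199.40325499415508
scene 282 ((605.8152465820312, 193.5415496826172), (58.82587432861328, 80.0158920288086), 87.05181121826172) 195.71831810500015
```

The module is held and square in the grip. I'll carry it past the recess so that the wrist camera can look straight down into the recess.

play_rows(dp=[[-40,4,-15],[-95,9,-15],[-150,14,-15],[-205,19,-15],[-260,24,-15]], rotation=[[0,0,0],[0,0,0],[0,0,0],[0,0,0],[0,0,0]], jaw=[0,0,0,0,0])

```text
t: 12.42
tcp_pos: [614.1, -67.0, 383.1]
tool_rot: [-0.001, 0.726, 0.687, -0.001]
force: [0.8, -0.1, -2.4]
grip_width: 14.9
```

play_rows(dp=[[-50,5,0],[-100,10,0],[-135,13,0],[-147,14,0],[-147,14,0]], rotation=[[0,0,-0.1],[0,0,-0.2],[0,0,-0.289],[0,0,-0.289],[0,0,-0.289]], jaw=[0,0,0,0,0])

```text
t: 13.05
tcp_pos: [620.3, -213.0, 383.6]
tool_rot: [-0.001, 0.62, 0.784, -0.0]
force: [0.1, -0.3, -2.3]
grip_width: 15.2
```

```bash
python3 st.py; python3 - <<'E'
from h import *
m,im,d=cam("wrist");save("w4.png",im);P=points(m,d);np.savez("w4.npz",im=im,d=d,P=P)
E
```

```text
13.05 [ 620.31 -213.04  383.61] yaw 1.803 latch 1.571 F [ 0.1 -0.3 -2.3] M [ 0.055 -0.01  -0.069]
```

View pics/w4.png

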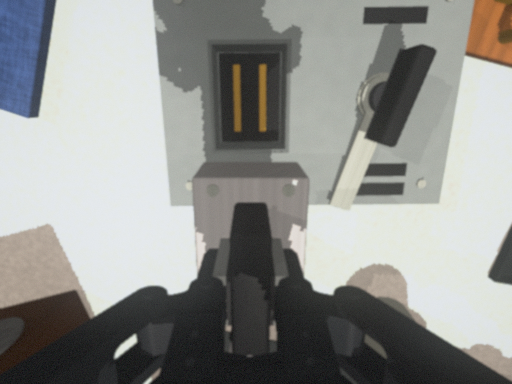

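The recess shows its chamfered rim at px (207..301, 38..152), with the tongue well clear of it. The module is upright at px (250,215), seen edge on. Next I'll compute the recess centre relative to the tool.

```bash
cat > rec.py <<'E'
from h import *
z=np.load("w4.npz");im=z['im'];P=z['P'];H=P[...,2];d=z['d']
m=arm.camera_model("wrist");t=arm.observe()['tcp_pos']
K=np.array(m["K"],float);D=np.array(m["D"],float);R=cv2.Rodrigues(np.array(m["rvec"],float))[0];tv=np.array(m["tvec"],float).reshape(3);C=-R.T@tv
def ray(px,zz):
    n=cv2.undistortPoints(np.array(px,float).reshape(-1,1,2),K,D).reshape(-1,2)
    v=np.c_[n,np.ones(len(n))]@R; return C+v*((zz-C[2])/v[:,2])[:,None]
v,u=np.indices(H.shape)
reg=(u>195)&(u<312)&(v>25)&(v<158)
top=np.median(H[(u>160)&(u<200)&(v>100)&(v<180)]);print("top z",top,"cam",C)
for dz in (1.5,5,12):
    mk=reg&(H<top-dz)
    q=ray(np.c_[u[mk],v[mk]],70);r=cv2.minAreaRect(q[:,:2].astype(np.float32))
    print(dz,mk.sum(),r)
g=cv2.cvtColor(im,cv2.COLOR_RGB2GRAY)
print(g[95,195:320]);print(g[25:165,226])
E
python3 rec.py
```

```text
top z 72.14054916938817 cam [ 546.32121715 -229.15214168  355.62172197]
1.5 8442 ((544.705078125, -226.18479919433594), (105.02212524414062, 98.83130645751953), 12.626978874206543)
5 7543 ((548.1048583984375, -228.64503479003906), (84.89131164550781, 61.86562728881836), 13.581064224243164)
12 7181 ((548.1567993164062, -228.71925354003906), (83.25688934326172, 60.163246154785156), 13.79964828491211)
[178 177 177 175 173 161 135 119 112 116 113 113 110 113 106  98  97  91
  79  76  74  68  74  77  78  62  52  44  38  46  47  45  41  42  41  45
  42  49  73  92 105 110 113 106  98  79  55  40  38  43  40  39  41  45
  42  41  36  46  36  43  47  41  47  66  88 108 118 119 122 117 102  78
  56  58  56  55  58  60  61  56  59  58  57  67  72  80  75  71  71  71
  84 108 123 133 144 161 173 175 176 174 177 176 174 179 175 176 174 174
 176 173 175 175 176 177 176 176 170 174 172 174 174 176 176 178 176]
[105 103 106 105 101 107 104 103 107 106 107 107 107 105 100  93  87  87
  82  72  58  59  55  53  57  59  61  62  52  45  45  43  44  43  44  45
  43  39  41  43  40  42  45  47  39  44  42  39  43  45  43  39  44  46
  46  43  46  43  45  41  43  43  39  45  40  49  35  45  41  45  45  44
  44  42  46  44  45  43  46  44  44  45  40  46  45  46  43  47  43  39
  49  47  49  45  42  48  47  47  45  48  44  45  49  49  44  48  47  47
  45  50  46  44  49  48  44  50  58  70  69  77  68  73  75  76  86  99
 104 108 111 112 109 112 113 113 111 109 105 100  92  94]
```

```bash
cat >> rec.py <<'E'
print('----')
yaw=.2375; tx=np.array([-np.sin(yaw),np.cos(yaw)]);ty=np.array([np.cos(yaw),np.sin(yaw)])
mk=(H>114)&(H<127)&(u>350)&(u<450)&(v>30)&(v<160)&(g<90)
q=ray(np.c_[u[mk],v[mk]],120);r=cv2.minAreaRect(q[:,:2].astype(np.float32));print("knobtop ray",r,np.median(H[mk]))
print("knobtop depth",cv2.minAreaRect(P[mk][:,:2].astype(np.float32)))
mk=(H>t[2]-190)&(H<t[2]-160)&(u>180)&(u<320)&(v>165)&(v<300)&(g>70)
for zz in (t[2]-177,):
    q=ray(np.c_[u[mk],v[mk]],zz)[:,:2]-t[:2]
    print("block tool x range",np.percentile(q@tx,[.5,99.5]),"tool y min",np.percentile(q@ty,[.5]),np.median(H[mk])-t[2])
E
python3 rec.py | sed -n '/----/,$p'
```

```text
----
knobtop ray ((521.958251953125, -123.62181854248047), (16.268613815307617, 68.80224609375), 87.12267303466797) 121.76980488114468
knobtop depth ((521.9837646484375, -123.7085952758789), (13.816372871398926, 68.48201751708984), 86.92195129394531)
block tool x range [-26.86517541  28.95099968] tool y min [-42.17198943] -175.5033075682879
```

The pivot found by gripping, the knob in this picture and the recess agree within about 2 mm, so I'll aim for (548.3, -230). First I'll move over it and go down to 10 mm above the mouth.

play_rows(dp=[[0,-25,0],[0,-55,0],[0,-74,0],[0,-74,25],[0,-74,55]], rotation=[[0,0,0],[0,0,-0.004],[0,0,-0.004],[0,0,-0.004],[0,0,-0.004]], jaw=[0,0,0,0,0])

```text
t: 13.72
tcp_pos: [548.3, -228.6, 330.0]
tool_rot: [0.001, 0.618, 0.786, 0.0]
force: [0.7, -0.0, -3.1]
grip_width: 15.1
```

play_rows(dp=[[0,0,12],[0,0,22],[0,0,22],[0,0,22]], rotation=[[0,0,0],[0,0,0],[0,0,0],[0,0,0]], jaw=[0,0,0,0])

```text
t: 14.22
tcp_pos: [548.6, -229.9, 309.0]
tool_rot: [0.001, 0.618, 0.786, 0.0]
force: [-0.7, 0.4, -2.3]
grip_width: 15.3
```

```bash
python3 st.py; python3 - <<'E'
from h import *
out=[]
for n in ["scene","side"]:
    m,im,d=cam(n);out.append(cv2.resize(im[150:300,140:300] if n=="scene" else im[150:300,190:350],None,fx=2.5,fy=2.5,interpolation=cv2.INTER_CUBIC))
save("c5.png",np.hstack(out))
E
```

```text
14.225 [ 548.56 -229.93  309.02] yaw 1.809 latch 1.577 F [-0.7  0.4 -2.3] M [-0.031 -0.011 -0.039]
```

View pics/c5.png

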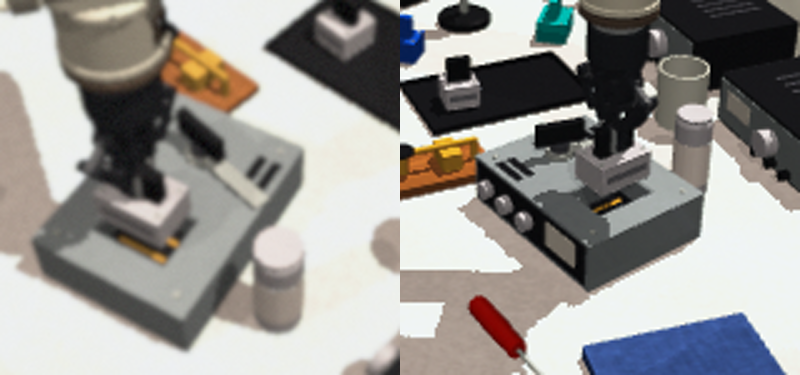

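The module hangs upright over the recess in both views, square with it. I'll lower it slowly into the mouth.

play_rows(dp=[[0,0,8],[0,0,16],[0,0,22],[0,0,28],[0,0,28]], rotation=[[0,0,0],[0,0,0],[0,0,0],[0,0,0],[0,0,0]], jaw=[0,0,0,0,0])

```text
t: 14.95
tcp_pos: [548.3, -229.9, 279.6]
tool_rot: [-0.0, 0.618, 0.786, -0.0]
force: [0.1, 0.1, -3.0]
grip_width: 15.2
```

```bash
python3 st.py
```

```text
14.95 [ 548.29 -229.92  279.57] yaw 1.809 latch 1.577 F [ 0.1  0.1 -3. ] M [-0.001  0.011 -0.055]
```

No contact, and the underside is about 8 mm inside. I'll continue to just above the carrier.

play_rows(dp=[[0,0,6],[0,0,12],[0,0,18],[0,0,22],[0,0,22]], rotation=[[0,0,0],[0,0,0],[0,0,0],[0,0,0],[0,0,0]], jaw=[0,0,0,0,0])

```text
t: 15.58
tcp_pos: [548.3, -229.9, 257.8]
tool_rot: [-0.0, 0.618, 0.786, -0.0]
force: [-0.0, -0.2, -2.6]
grip_width: 15.4
```

```bash
python3 st.py
```

```text
15.575 [ 548.35 -229.9   257.81] yaw 1.809 latch 1.577 F [-0.  -0.2 -2.6] M [-0.012  0.006  0.065]
```

play_rows(dp=[[0,0,3],[0,0,6],[0,0,8.5],[0,0,10.5],[0,0,10.5]], rotation=[[0,0,0],[0,0,0],[0,0,0],[0,0,0],[0,0,0]], jaw=[0,0,0,0,0])

```text
t: 16.2
tcp_pos: [548.4, -230.0, 247.9]
tool_rot: [0.0, 0.618, 0.786, 0.0]
force: [0.8, -0.5, 1.1]
grip_width: 15.0
```

```bash
python3 st.py
```

```text
16.2 [ 548.45 -229.98  247.9 ] yaw 1.809 latch 1.577 F [ 0.8 -0.5  1.1] M [-0.065 -0.065  0.023]
```

play_rows(dp=[[0,0,1],[0,0,1.5],[0,0,2],[0,0,2]], rotation=[[0,0,0],[0,0,0],[0,0,0],[0,0,0]], jaw=[0,0,0,0])

```text
t: 16.7
tcp_pos: [548.5, -230.0, 247.1]
tool_rot: [0.001, 0.618, 0.786, 0.0]
force: [-5.9, 2.8, 18.2]
grip_width: 15.2
```

```bash
python3 st.py
```

```text
16.7 [ 548.47 -229.97  247.07] yaw 1.8091 latch 1.577 F [-5.9  2.8 18.2] M [ 0.57   1.068 -0.   ]
```

It meets firm resistance at 247.1, against a predicted home of 247.2. One slightly firmer push, then I'll ease off, release and lift.

play_rows(dp=[[0,0,0.7],[0,0,0.7],[0,0,-1],[0,0,-1]], rotation=[[0,0,0],[0,0,0],[0,0,0],[0,0,0]], jaw=[0,0,0,0])

```text
t: 17.2
tcp_pos: [548.4, -230.0, 247.1]
tool_rot: [0.0, 0.618, 0.786, -0.0]
force: [-2.3, 1.2, 9.6]
grip_width: 15.3
```

play_rows(dp=[[0,0,0],[0,0,0],[0,0,0],[0,0,0],[0,0,0]], rotation=[[0,0,0],[0,0,0],[0,0,0],[0,0,0],[0,0,0]], jaw=[30,55,55,55,55])

```text
t: 17.82
tcp_pos: [548.4, -229.9, 246.6]
tool_rot: [-0.0, 0.618, 0.786, -0.0]
force: [-0.1, -0.4, 0.3]
grip_width: 46.9
```

```bash
python3 st.py
```

```text
17.825 [ 548.38 -229.94  246.63] yaw 1.809 latch 1.577 F [-0.1 -0.4  0.3] M [-0.047  0.025 -0.064]
```

play_rows(dp=[[0,0,-10],[0,0,-40],[0,0,-80],[0,-40,-120],[0,-74,-136]], rotation=[[0,0,0],[0,0,0],[0,0,0],[0,0,0],[0,0,0]], jaw=[55,55,55,55,55])

```text
t: 18.45
tcp_pos: [475.5, -247.4, 385.7]
tool_rot: [0.002, 0.618, 0.786, 0.0]
force: [-0.1, -1.0, -0.9]
grip_width: 46.6
```

```bash
python3 st.py;python3 tong.py; python3 - <<'E'
from h import *
out=[]
c,s=np.cos(.2375),np.sin(.2375)
for n in ["scene","side"]:
    m,im,d=cam(n);P=points(m,d);H=P[...,2];D=P[...,:2]-[548.2,-230];x=D@[c,s];y=D@[-s,c]
    a=(d>0)&(abs(x)<36)&(abs(y)<25)&(abs(y)>13)&(H<82)&(H>55)
    b=(d>0)&(abs(x)>52)&(abs(x)<80)&(abs(y)<30)&(H<82)&(H>55)
    f=(d>0)&(abs(x)<40)&(abs(y)<20)&(H>95)
    print(n,"block z",np.median(H[a]),"dock z",np.median(H[b]),"fin xy",np.round([x[f].mean(),y[f].mean()],1),np.median(H[f]),f.sum())
    out.append(cv2.resize(im[150:300,140:300] if n=="scene" else im[150:300,190:350],None,fx=2.5,fy=2.5,interpolation=cv2.INTER_CUBIC))
save("c6.png",np.hstack(out))
E
```

```text
18.45 [ 475.53 -247.4   385.73] yaw 1.8096 latch 1.578 F [-0.1 -1.  -0.9] M [ 0.014  0.022 -0.056]
scene 130 [238. 225.] angle 1.269
side 49 [273. 206.] angle 1.298
scene block z 70.03432769534129 dock z 69.67739130370099 fin xy [-17.3  -2.5] 529.9481490024077 2180
side block z 68.73004889514239 dock z 68.6009928372761 fin xy [-9.  -1.5] 537.5424837593229 275
```

View pics/c6.png

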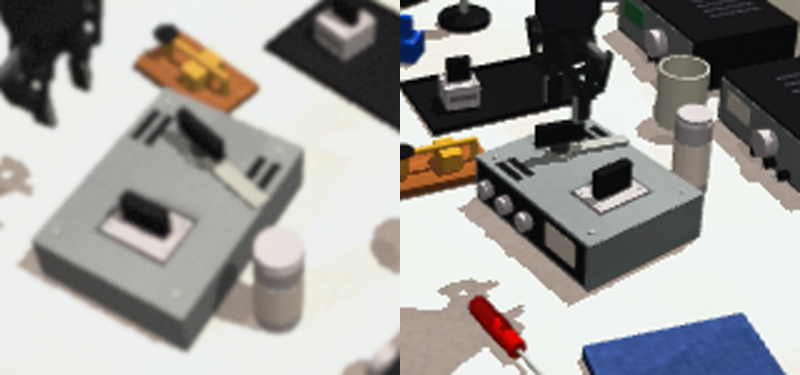

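The module is flush: block and dock top differ by 0.1–0.4 mm. The latch is at about 1.28 rad, the gripper is clear, and nothing else looks disturbed.

```bash
python3 -c "
from plant import arm;print(arm.sign_off())"
```

```text
the job is handed in; nothing more can be done
None
```

The job is done and handed in at about 18.6 s of the 72 s allowed; the sign-off gives no verdict.

**Latch:** I gripped the wing knob and rocked it + − + − to about −0.37 rad, where it came free. I then swung it anticlockwise to about 1.28 rad. I never felt a distinct hard stop while rocking, but the tongue angles in both cameras showed the latch really moving.

**Module:** I took the long module from the tray and lowered it upright without contact forces. I pressed it to a firm stop at about 18 N; the tool height there was 247.1 mm, against 247.2 mm predicted. Then I let go and retracted.

**Last checks:**
- **Flush:** the block's top is within 0.4 mm of the dock's top in both views.
- **Latch angle:** the tongue reads 1.27 rad (scene) and 1.30 rad (side), past the 0.95 needed.
- **Bystanders:** those in the cropped views look unmoved; I did not measure them.
- **Robot:** it touches nothing.

**What failed or disagreed:**
- **Final centring:** the fin check was no use because its mask picked up the gripper. Centring therefore rests on the fit itself, which leaves 3 mm to spare each side.
- **Recess position:** the cameras and the gripped pivot disagreed by about 2 mm on where the recess is, which was within the clearance.

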